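Calibrate the bench balance with its check weight

TASK

Calibrate the bench balance: first push the brass weight across the pan until its foot stands wholly inside the engraved ring in the middle, sliding it gently without gripping, tipping or lifting it. Then slide the small cover open, reach a fingertip into the well and press the sunken key fully down, holding it there for about a second. Let the key come up, slide the cover fully shut again, and leave the other things on the bench where they are.

Things in the scene. Friction and masses are not known exactly. Their poses are not given: they have to be found in the camera images.
- balance: White bench balance, 232 mm deep (x) by 222 wide (y), fixed. Origin: centre of its underside on the bench; front faces the robot, x to its back, y to its left. Front deck (x -115 to -29 mm), 42 mm high: display and 3 dummy foil keys on the left; slide cover over the well on the right, between two rails along y (31 mm from the well's centre in x, tops 47.5 mm high). Round pan behind.
- pan_centre (a point): Centre of the pan's flat top, 43 mm behind the balance's origin, 58 mm above the bench. The rigid metal pan is a disc 136 mm across without a rim; the engraved ring round this point has a radius of 27 mm.
- weight: Brass check weight of 200 g, a cylinder 29 mm across with a narrower knob on top, 53 mm high in all, standing loose and upright on the right-hand part of the pan (30 to 52 mm off its centre). Origin: centre of its foot; z up. It slides freely (about 0.5 to 2 N) when pushed low.
- well_mouth (a point): Centre of the well's round mouth in the deck's top, 42 mm above the bench, 72.5 mm in front of and 60 mm to the right of the balance's origin. The well is a straight round hole 46 mm across and 18 mm deep; the shut cover hides it.
- key (a joint): Travel of the sunken spring key, in m: 0 up, 0.005 fully down. Moves straight down; the spring pushes back with about 2 N at the top and 5 N at the stop.
- key_top (a point): Centre of the key's flat round top (cap 28 mm across), centred in the well; 30 mm above the bench when up, which is 12 mm below the well's mouth, 25 mm above the bench when fully down. Moves with the key.
- cover (a joint): Travel of the slide cover, in m: 0 fully shut (it covers the well), 0.056 fully open. It grows as the cover slides along the balance's +y (to the balance's left). Friction about 1.2 N, it stays where it is left, and has end stops. At the start it is shut or nearly so (0 to 0.010).
- cover_rib (a point): Middle of the top edge of the cover's upright finger rib, 57 mm above the bench; moves with the cover. The rib stands across the middle of the cover (57 x 54 mm, top 45.5 mm above the bench): 38 mm long along the balance's x, 6 mm thick along y, 11.5 mm high. Push its right face to the left to open, its left face to the right to shut. Shut, it stands over the well's centre.
- tester: Tall white hardness tester, fixed on the bench to the left of the balance, 0.70 m high, 0.33 m wide (y), 0.57 m deep (x); its head overhangs to the front at 0.42 to 0.64 m above the bench, so a hand or arm must not sweep through it. Origin: centre of its underside.
- block: Round steel hardness reference block, 50 mm across, 15 mm high, loose on the bench to the right of the balance. Origin: centre of its underside. To be left alone.
- puck: Metal coupon moulded in a black resin puck, 30 mm across, 17 mm high, loose on the bench to the right of the balance. Origin: centre of its underside. To be left alone.
- loupe: Black stand loupe, 40 mm across, 34 mm high, loose on the bench well to the right of the balance, by a wooden case. Origin: centre of its underside. To be left alone.
There are look-alikes about, which are no part of the job. Leave any orange or pink look-alike of the weight alone.

How it is judged:
By the outcome, as a careful person would: the job done as asked, in the order asked, and still so for the second after the job is handed in, with the robot touching nothing.
It also fails if it takes over 67 s, if anything falls off the work surface, if the arm or the gripper's body presses on something with over 40 N, if the wrist force passes 120 N, or if a joint passes its speed limit or range.

ROBOT

A 7-joint arm with a two-finger parallel gripper is mounted at the origin on a cart in front of the work surface, level with it; the furniture and walls round the work are solid. World frame = base frame: x ahead of the robot, y to its left, z up, the work surface at z = 0. Lengths are in m, angles in rad, forces in N, time in s.
With the tool pointing down it reaches from about 0.425 to 0.95 m from the base axis. Payload 4.7 kg.
Tool frame: the origin (TCP) lies between the finger pads; the fingertips stand 25 mm ahead of it and the grasp point (between the pads) lies 6 mm ahead of it; x points along the fingers, z is the direction in which the jaws open and shut, and the axes are right-handed (so a half turn about x gives the same grasp; the last joint's range is limited). The gripper opens to 85 mm and grips with 20 to 120 N. Pads are 22 mm wide; open, the fingers measure 114 mm over their backs; the gripper's body (76 mm by 85 mm) begins 54 mm behind the grasp point. The pads swing forward as they close: fully open they stand 13 mm farther back than shut.
Start: joints at [-0.029, 0.469, -0.049, 1.532, 0.024, 1.141, -0.082], TCP at [0.675, 0, 0.256] pointing down, gripper open.
Joint ranges: [-2.59, 2.59], [-0.33, 1.99], [-1.39, 1.29], [0.1, 2.45], [-1.04, 4.18], [0.21, 1.99], [-2.66, 2.66]. Speed limits (rad/s): [2.57, 2.57, 3.14, 3.14, 3.14, 3.14, 3.14].

INTERFACE

Orientations are given as a 3x3 rotation matrix whose columns are the frame's x, y, z axes.
In Python, from rig import * gives the robot as it stands. Calls block until the motion is done:
- movep(position, orientation): joint-space move of the TCP to a pose.
- move_l(position, attitude=None, feed=0.15, until_force=None): straight line of the TCP; attitude=None keeps the orientation; feed is the mean speed in m/s. With until_force (N) it stops when the force on the tool has changed by that much, and returns True; else False.
- move_joints(angles): joint-space move.
- command_gripper(opening, newtons=None): finger opening in m; newtons is the grip in N (None keeps the last); returns when the fingers have stopped.
- sleep(seconds).
- inverse_kinematics(position, orientation): joint angles nearest the present ones, or None.
- sense(): the state.
- camera(name): name is "scene" or "side" or "wrist"; returns (picture, depth): 384x512x3 uint8, red, green, blue; 384x512 float32, m along the optical axis (not along the pixel's ray), 0 where there is no reading.
- camera_params(name): a dict with "K" (3x3 intrinsics, pixels), "position" and "rotation" of the camera in the world; the wrist camera has in their place "tool_from_camera" (4x4, takes a point from camera to tool coordinates, whose origin is the TCP and whose axes are the tool frame's). Camera axes: x right, y down, z forward; pixel columns grow to the right and rows downward; lengths in m; the calibration is good to about 2 mm. A picture is of the moment at which its call begins: read the wrist's pose just before it. camera_params takes no time and is no camera call.
A pose or a line that the arm cannot do raises Unreachable and nothing moves.
- finish_job(): hands the job in, once; it reports no verdict.
The state is a dict: "time_s": time; "joint_pos": joint angles; "qd": joint speeds; "joint_efforts": joint torques, N m; "position": TCP position; "tcp_rot": TCP orientation; "wrist_force": force on the tool from outside, world axes, zero at the start; "ft_torque": the same for the moment, N m; "finger_gap": finger opening in m.
Only numpy, scipy, OpenCV 4.12 (cv2) and the standard library are available. Lean on these libraries where they do the work, as an engineer would, in place of code of your own. Each camera call takes 0.05 s, during which the arm holds its last target.

## Working session

There is one attempt and no reset: what is moved stays moved. The work goes in short steps, each a Python script; the robot and the scene stay as the last script left them, time stands still between calls to the robot, and variables do not carry over. Pictures are saved under pics/ and viewed, and the job is handed in when it is done.

```bash
mkdir -p pics; python3 - <<'E'
from rig import *
import cv2
print(sense())
for n in ("scene","side","wrist"):
    p,d=camera(n); cv2.imwrite(f"pics/{n}0.png",p[:,:,::-1]); 
    import numpy as np
    np.savez(f"{n}0.npz",p=p,d=d); print(n,camera_params(n))
E
```

```text
{'time_s': 0.0, 'joint_pos': array([-0.02887928,  0.46949447, -0.04857866,  1.53373786,  0.02413229,
        1.1409718 , -0.08230479]), 'qd': array([-0.00016211,  0.00026383, -0.00049544,  0.00064899,  0.00154206,
        0.00065853, -0.00111188]), 'joint_efforts': array([ 1.18357209e-03, -5.10321057e+01, -4.63755790e-02, -2.37716943e+01,
        1.05899444e-02,  7.35067850e-03,  1.56414734e-05]), 'position': array([ 6.74452290e-01, -1.99027552e-05,  2.55206971e-01]), 'tcp_rot': array([[-2.02180075e-03, -6.15322330e-06,  9.99997956e-01],
       [-1.11178751e-04,  9.99999994e-01,  5.92845410e-06],
       [-9.99997950e-01, -1.11166538e-04, -2.02180142e-03]]), 'wrist_force': array([ 0.27515991,  0.11855728, -0.72170283]), 'ft_torque': array([-0.01280448, -0.02686914,  0.00371668]), 'finger_gap': 0.08560025890439764}
scene {'K': array([[348.96489009,   0.        , 255.12232535],
       [  0.        , 348.96489009, 187.93583231],
       [  0.        ,   0.        ,   1.        ]]), 'position': array([ 0.24417862, -0.44579974,  0.71550441]), 'rotation': array([[ 0.76358008, -0.50116226,  0
[... 322 characters left out ...]
0.80891472]), 'rotation': array([[ 0.73361087, -0.41512337,  0.53804059],
       [-0.67951888, -0.45779219,  0.57330656],
       [ 0.00831783, -0.78619266, -0.61792549]])}
wrist {'K': array([[265.42584169,   0.        , 255.94755488],
       [  0.        , 265.42584169, 189.89465195],
       [  0.        ,   0.        ,   1.        ]]), 'tool_from_camera': array([[-6.73543226e-04, -2.75413130e-01,  9.61325727e-01,
        -1.18385168e-01],
       [ 6.10945838e-04, -9.61325879e-01, -2.75412746e-01,
         6.87290358e-02],
       [ 9.99999587e-01,  4.01815563e-04,  8.15757039e-04,
        -4.77269452e-04],
       [ 0.00000000e+00,  0.00000000e+00,  0.00000000e+00,
         1.00000000e+00]])}
```

View pics/scene0.png

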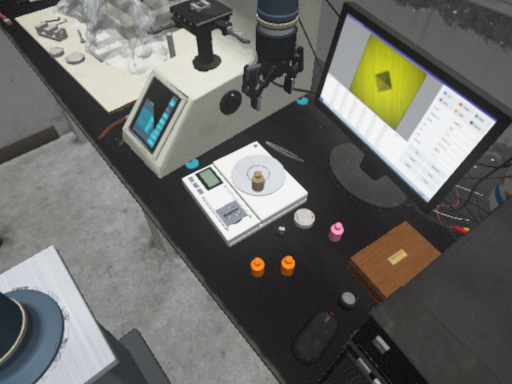

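View pics/side0.png

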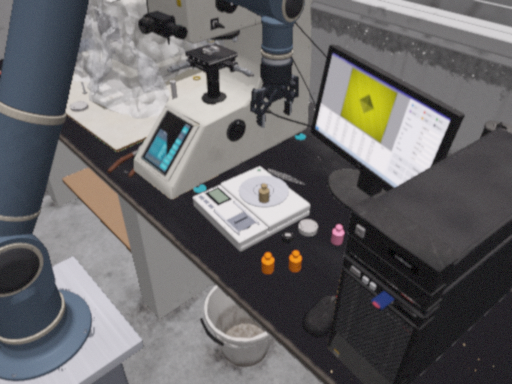

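View pics/wrist0.png

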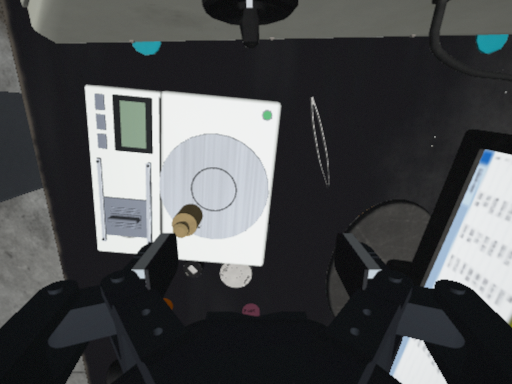

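The wrist view shows the balance with corners near (86,86), (280,102), (264,265) and (97,250). The pan centre is near (214,190), the weight's foot near (190,215), and the cover with its rib near (125,217). Next I'll measure them with depth.

```bash
cat > h.py <<'E'
import numpy as np, cv2
def cloud(p,d,K,T):
    v,u=np.mgrid[:d.shape[0],:d.shape[1]]
    P=np.stack([(u-K[0,2])/K[0,0]*d,(v-K[1,2])/K[1,1]*d,d,np.ones_like(d)],-1)
    W=P@T.T
    W[d<=0]=np.nan
    return W[...,:3]
def Tcam(cp,s=None):
    if 'tool_from_camera' in cp:
        T=np.eye(4);T[:3,:3]=s['tcp_rot'];T[:3,3]=s['position'];return T@cp['tool_from_camera']
    T=np.eye(4);T[:3,:3]=cp['rotation'];T[:3,3]=cp['position'];return T
E
python3 - <<'E'
from rig import *
from h import *
s=sense()
for n in("wrist","scene"):
    z=np.load(n+"0.npz");cp=camera_params(n)
    W=cloud(z['p'],z['d'],cp['K'],Tcam(cp,s)); p=z['p'].astype(int)
    np.save(n+"W.npy",W)
    m=(W[...,0]>.35)&(W[...,0]<.75)&(W[...,1]>-.25)&(W[...,1]<.2)
    b=m&(W[...,2]>.03)&(W[...,2]<.058)&(p.min(-1)>100)
    nl,lab,st,_=cv2.connectedComponentsWithStats(b.astype(np.uint8))
    k=1+np.argmax(st[1:,4]); pts=W[lab==k]
    print(n,st[k],"rect",cv2.minAreaRect((pts[:,:2]*1000).astype(np.float32)))
    h,e=np.histogram(W[m][:,2],np.arange(-.01,.12,.002)); print([(round(a,3),int(c)) for a,c in zip(e,h) if c>20])
    br=m&(W[...,2]>.08)&(W[...,2]<.125)
    br&=(W[...,0]>.4)&(W[...,0]<.65)
    q=W[br]; print("weight-high",len(q),np.median(q,0),q.min(0),q.max(0))
    br=m&(W[...,2]>.098)&(W[...,2]<.125)&(W[...,0]<.65); q=W[br]; print("knob",len(q),q.mean(0),q.min(0),q.max(0))
z=np.load("wrist0.npz");c=z['p'][70:290,70:300,::-1]
cv2.imwrite("pics/wcrop.png",cv2.resize(c,None,fx=2.6,fy=2.6,interpolation=cv2.INTER_CUBIC))
E
```

```text
wrist [   84    84   197   182 18051] rect ((578.3110961914062, -16.20684814453125), (220.35015869140625, 234.6238555908203), 84.77731323242188)
[(np.float64(-0.004), 35), (np.float64(-0.002), 7349), (np.float64(0.0), 28424), (np.float64(0.002), 1775), (np.float64(0.004), 139), (np.float64(0.006), 215), (np.float64(0.008), 76), (np.float64(0.01), 51), (np.float64(0.012), 35), (np.float64(0.014), 547), (np.float64(0.016), 283), (np.float64(0.018), 119), (np.float64(0.02), 36), (np.float64(0.026), 46), (np.float64(0.028), 119), (np.float64(0.03), 131), (np.float64(0.032), 140), (np.float64(0.034), 177), (np.float64(0.036), 230), (np.float64(0.038), 234), (np.float64(0.04), 1532), (np.float64(0.042), 5570), (np.float64(0.044), 4550), (np.float64(0.046), 8073), (np.float64(0.048), 926), (np.float64(0.05), 190), (np.float64(0.052), 201), (np.float64(0.054), 192), (np.float64(0.056), 1497), (np.float64(0.058), 7088), (np.float64(0.06), 520), (np.float64(0.062), 190), (np.float64(0.064), 201), (np.float64(0.066), 200), (np.float64(0.068), 193), (np.float64(0.07), 242), (np.float64(0.072), 2
[... 2120 characters left out ...]
(0.08), 84), (np.float64(0.082), 70), (np.float64(0.084), 83), (np.float64(0.086), 71), (np.float64(0.088), 77), (np.float64(0.09), 81), (np.float64(0.092), 98), (np.float64(0.094), 98), (np.float64(0.096), 62), (np.float64(0.098), 85), (np.float64(0.1), 68), (np.float64(0.102), 69), (np.float64(0.104), 69), (np.float64(0.106), 73), (np.float64(0.108), 64), (np.float64(0.11), 77), (np.float64(0.112), 72), (np.float64(0.114), 63), (np.float64(0.116), 58)]
weight-high 1315 [0.54165585 0.15558755 0.10054281] [ 0.45121684 -0.06758161  0.08001222] [0.64993991 0.19990024 0.1249338 ]
knob 739 [0.54377057 0.14947777 0.11115208] [ 0.46548094 -0.06045515  0.09800847] [0.64985483 0.19990024 0.1249338 ]
```

View pics/wcrop.png

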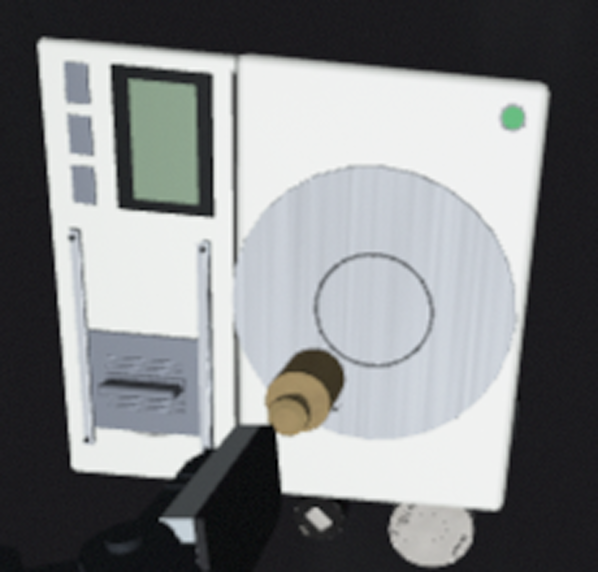

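```bash
python3 - <<'E'
from rig import *
from h import *
from scipy.optimize import least_squares
for n in("wrist","scene"):
    W=np.load(n+"W.npy"); p=np.load(n+"0.npz")['p'].astype(int)
    c=np.array([.5782,-.0160]); th=np.radians(-5.3)
    X=W[...,:2]-c; B=np.stack([X[...,0]*np.cos(th)+X[...,1]*np.sin(th),-X[...,0]*np.sin(th)+X[...,1]*np.cos(th),W[...,2]],-1)
    np.save(n+"B.npy",B)
    # pan
    m=(abs(B[...,2]-.058)<.003)&(np.hypot(B[...,0]-.043,B[...,1])<.09)
    (ctr,r)=cv2.minEnclosingCircle((B[m][:,:2]*1000).astype(np.float32)); print(n,"pan",ctr,r, np.percentile(B[m],[1,99],0)*1000, np.median(B[m][:,2]))
    # weight
    m=(B[...,2]>.066)&(B[...,2]<.12)&(np.hypot(B[...,0]-.043,B[...,1])<.075)&(p[...,0]-p[...,2]>15)
    q=B[m]
    lo=q[(q[:,2]<.092)]
    f=least_squares(lambda a:np.hypot(lo[:,0]-a[0],lo[:,1]-a[1])-.0145,lo[:,:2].mean(0),loss='soft_l1',f_scale=.001)
    print("weight cyl",len(lo),f.x*1000,np.abs(f.fun).mean()*1000,"zmax",q[:,2].max(), "off centre",np.hypot(f.x[0]-.043,f.x[1]))
    k=q[q[:,2]>.107]; print("knob top",len(k),k.mean(0)*1000, k.min(0)*1000,k.max(0)*1000)
    # rib
    m=(B[...,2]>.0525)&(B[...,2]<.062)&(abs(B[...,0]+.0725)<.025)&(abs(B[...,1]+.05)<.04)
    r=B[m]; print("rib",len(r),r.min(0)*1000,r.max(0)*1000,r.mean(0)*1000)
    for nm,zr,xs,ys in(("low",(.006,.04),(-.2,.3),(-.3,-.125)),):
        m=(B[...,2]>zr[0])&(B[...,2]<zr[1])&(B[...,0]>xs[0])&(B[...,0]<xs[1])&(B[...,1]>ys[0])&(B[...,1]<ys[1])
        nl,lab,st,_=cv2.connectedComponentsWithStats(m.astype(np.uint8))
        for i in range(1,nl):
            if st[i,4]>15: print("  obj",st[i],B[lab==i].mean(0)*1000,B[lab==i].max(0)*1000)
E
```

```text
wrist pan (43.37099838256836, -0.016644421964883804) 67.86337280273438 [[-19.62998128 -62.73726967  57.03079362]
 [106.20058468  63.62088026  60.3863214 ]] 0.05876154268855832
weight cyl 193 [ 16.36944142 -35.57198968] 0.19551877436478482 zmax 0.11323864083231222 off centre 0.04443594377971923
knob top 177 [ 17.25098145 -33.5102306  110.58448054] [  9.00936365 -42.31926067 107.01055173] [ 24.86869527 -26.28376568 113.23864083]
rib 167 [-90.66423563 -56.56287525  52.53603709] [-53.61884633 -49.85430229  59.11270897] [-71.3893978  -52.84419775  56.50619474]
  obj [182 260  21  18 292] [  11.78526187 -140.8596802    17.15637136] [  25.4960262  -127.41054035   19.56524618]
  obj [219 263  33  25 652] [  77.32045009 -147.11759706   15.2381114 ] [ 102.09836105 -128.19629093   17.50511485]
  obj [327 267  22  50 645] [ 239.43497586 -167.25305163   11.20704064] [ 260.97683495 -125.01645964   13.69799825]
  obj [165 300   7   9  22] [ -27.3021588  -216.25625213    8.89369068] [ -23.14175732 -210.44284983   12.38306241]
  obj [242 305  17  11 142] [ 106.85933671 -210.06989589   16.46289391] [ 
[... 709 characters left out ...]
171]
  obj [294 208  21  20 302] [  76.96670961 -147.41793927   15.04531955] [ 103.02591869 -125.31948085   19.12747581]
  obj [276 223  13  13 138] [  10.82639944 -142.67995868   17.01861306] [  25.74138722 -125.90602402   20.90071738]
  obj [329 224  15  17 155] [ 101.7434463  -225.26495593   27.55294838] [ 119.50644508 -207.81267531   39.55503605]
  obj [281 257  15  18 163] [ -41.48842938 -229.16771415   28.18306125] [ -22.09976594 -209.47019384   39.74077502]
  obj [251 259  15  17 166] [ -95.61882113 -195.37941322   28.89560052] [ -76.37594878 -175.17950423   39.24675981]
  obj [346 260   5   9  20] [  73.25522781 -297.22130373   22.10582364] [  74.10056443 -294.55400589   37.47371404]
```

Both cameras agree. In the balance frame the weight is at about (17, −35) mm and the cover is about 7 mm open; the balance sits at (0.578, −0.016) with −5.3° yaw. I'll shut the gripper, hover behind the weight, and check the fingertip geometry by camera.

```bash
cat >> h.py <<'E'
C=np.array([.5782,-.0160]); TH=np.radians(-5.3)
Rb=np.array([[np.cos(TH),-np.sin(TH)],[np.sin(TH),np.cos(TH)]])
def bw(x,y,z): return np.r_[C+Rb@np.array([x,y]),z]      # balance mm? (m) -> world
def toB(W):
    X=(W[...,:2]-C)@Rb
    return np.concatenate([X,W[...,2:]],-1)
def ori(ang):  # tool down, tool z along balance-frame angle (rad)
    a=ang+TH; z=np.array([np.cos(a),np.sin(a),0]); x=np.array([0,0,-1.]); return np.stack([x,np.cross(z,x),z],1)
def snap(rig,n,tag,save=True):
    s=rig.sense(); p,d=rig.camera(n); cp=rig.camera_params(n)
    cv2.imwrite(f"pics/{tag}.png",p[:,:,::-1]); return p,d,toB(cloud(p,d,cp['K'],Tcam(cp,s))),s
E
python3 - <<'E'
import rig
from h import *
w=np.array([.017,-.035]); d=np.array([.043,0])-w; L=np.linalg.norm(d); d/=L; ang=np.arctan2(d[1],d[0]); print(L,np.degrees(ang))
s0=w-d*.042
rig.movep(bw(*s0,.063+.025+.05),ori(ang))
rig.command_gripper(0.0,20)
print(rig.sense()['time_s'],rig.sense()['finger_gap'],rig.sense()['wrist_force'],toB(rig.sense()['position']))
for n in("scene","side","wrist"):
    p,dd,B,s=snap(rig,n,n+"1")
    T=toB(s['position']); 
    D=B[...,:2]-T[:2]; al=D@d; ac=D@np.array([-d[1],d[0]])
    for lo in np.arange(.04,.15,.008):
        m=(B[...,2]>lo)&(B[...,2]<=lo+.008)&(np.hypot(al,ac)<.033)
        if m.sum()>3: print(n,round(lo,3),m.sum(),"along",np.round(np.array([al[m].min(),al[m].max()])*1000,1),"across",np.round(np.array([ac[m].min(),ac[m].max()])*1000,1),"zmin",B[m][:,2].min())
E
```

```text
0.04360045871318328 53.39292518739251
1.775 4.6770391590154327e-05 [-0.06380523  0.62191337  0.01672023] [-0.00805997 -0.06876433  0.13798889]
scene 0.04 360 along [-33.   27.5] across [-32.9  31.3] zmin 0.04010349489145437
scene 0.048 117 along [-28.9  26.6] across [-32.9  30.2] zmin 0.0480049559267095
scene 0.056 74 along [18.1 31.6] across [-20.6  20. ] zmin 0.056085083537071534
scene 0.064 9 along [27.7 31.6] across [-8.3  5.9] zmin 0.06445295567606779
scene 0.112 6 along [-6.3 -3.1] across [-7.9  9.7] zmin 0.11394408130159683
scene 0.12 22 along [-12.4  -3.9] across [-10.    9.7] zmin 0.12049647471619007
scene 0.128 17 along [-13.4  -5.4] across [-9.8  7.5] zmin 0.12812352146386363
scene 0.136 5 along [-12.3 -11.1] across [-5.5  5.3] zmin 0.13643234807530946
side 0.04 287 along [-32.8  30.7] across [-31.7  30.5] zmin 0.04020251002607722
side 0.048 50 along [-28.1  27. ] across [-31.4  25.4] zmin 0.04800254665126802
side 0.056 61 along [18.3 31.5] across [-21.5  22.6] zmin 0.05625404423535063
side 0.064 12 along [27.2 31.1] across [-6.   9.5] zmin 0.06502402701855048
side 0.072 1
[... 778 characters left out ...]
72 61 along [26.2 31. ] across [-10.6  11.3] zmin 0.07209776910527252
wrist 0.08 69 along [26.4 31.2] across [-2.8 11.3] zmin 0.08000496367406379
wrist 0.088 243 along [26.5 32.7] across [-9.8 10.9] zmin 0.08822054639566043
wrist 0.104 15 along [32.5 33. ] across [-1.8  3.1] zmin 0.10597954913682667
wrist 0.112 32 along [-10.    6.8] across [ 6.3 11.2] zmin 0.11787670159942512
wrist 0.12 279 along [-14.6  11.9] across [ 6.  11.5] zmin 0.12001744466206118
wrist 0.128 357 along [-14.9  12.4] across [ 6.1 11.3] zmin 0.12800852109560615
wrist 0.136 420 along [-14.8  12.4] across [ 5.9 11.6] zmin 0.13600017637328393
wrist 0.144 582 along [-14.7  12.2] across [-11.3  11.8] zmin 0.14400208351088556
```

```bash
python3 - <<'E'
import cv2
a=cv2.imread("pics/scene1.png")[90:250,180:330]; b=cv2.imread("pics/side1.png")[90:250,180:330]; w=cv2.imread("pics/wrist1.png")
cv2.imwrite("pics/c1.png",cv2.hconcat([cv2.resize(a,(400,427),interpolation=3),cv2.resize(b,(400,427),interpolation=3)]))
E
```

```text
(no output)
```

View pics/c1.png

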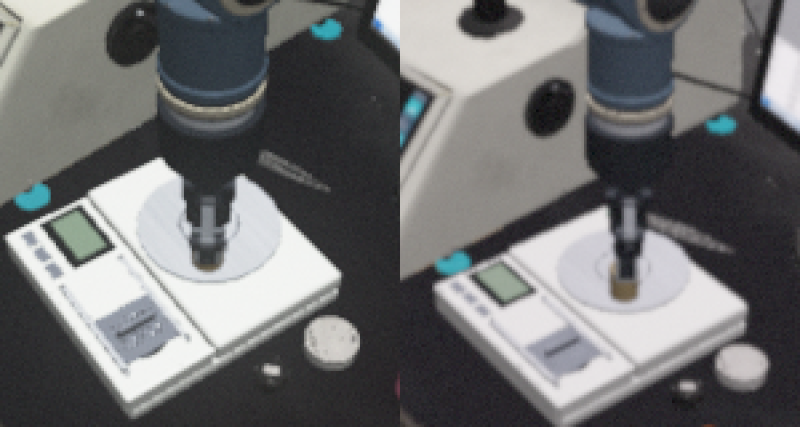

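View pics/wrist1.png

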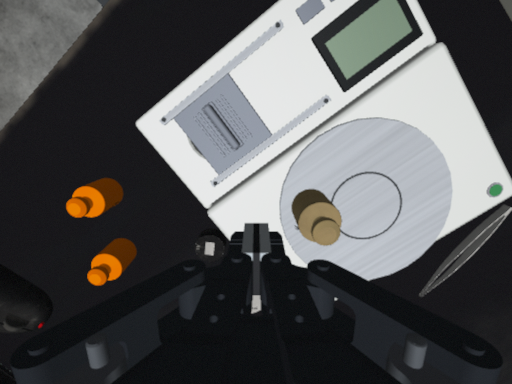

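The shut fingers taper at the tip across z, but their side faces (tool y) are vertical and about 22 mm apart. I'll push with a side face, offset slightly so that only one finger touches.

```bash
python3 - <<'E'
import rig
from h import *
w=np.array([.017,-.035]); pc=np.array([.0432,0.0003]); d=pc-w; L=np.linalg.norm(d); d/=L; ang=np.arctan2(d[1],d[0])
zt=ang-np.pi/2; zd=np.array([np.cos(zt),np.sin(zt)]); off=zd*.0035
O=ori(zt); 
s0=w-d*.036+off
rig.movep(bw(*s0,.138),O)
rig.move_l(bw(*s0,.088),feed=.1)
print(toB(rig.sense()['position']),rig.sense()['wrist_force'])
e=pc-d*(.0255+.005)+off
r=rig.move_l(bw(*e,.088),feed=.03,until_force=8)
print(r,rig.sense()['time_s'],toB(rig.sense()['position']),rig.sense()['wrist_force'])
snap(rig,"wrist","wrist2")
for n in("scene","side","wrist"):
    p,dd,B,s=snap(rig,n,n+"2"); p=p.astype(int)
    m=(B[...,2]>.066)&(B[...,2]<.092)&(np.hypot(B[...,0]-.043,B[...,1])<.06)&(p[...,0]-p[...,2]>15)
    q=B[m]
    from scipy.optimize import least_squares
    if m.sum()>8:
        f=least_squares(lambda a:np.hypot(q[:,0]-a[0],q[:,1]-a[1])-.0145,q[:,:2].mean(0),loss='soft_l1',f_scale=.001); print(n,len(q),f.x*1000)
    m=(B[...,2]>.107)&(B[...,2]<.118)&(np.hypot(B[...,0]-.043,B[...,1])<.06)&(p[...,0]-p[...,2]>15); print("knob",m.sum(),B[m].mean(0)*1000)
E
```

```text
[-0.00136424 -0.06610045  0.0881321 ] [ 0.20611955 -0.55173002  0.10023321]
False 5.6167 [ 0.02785605 -0.02634977  0.08803466] [-1.05161619 -2.60284876  0.69559777]
scene 10 [ 8.49209075 -5.74582467]
knob 3 [ 31.09662486 -19.51453655 111.83268869]
side 21 [33.55654993 -3.78515619]
knob 2 [ 28.63771223 -25.03127826 112.36902416]
wrist 621 [34.36901811 -1.57467233]
knob 1329 [ 3.53050951e+01 -3.82450728e-02  1.10586131e+02]
```

View pics/wrist2.png

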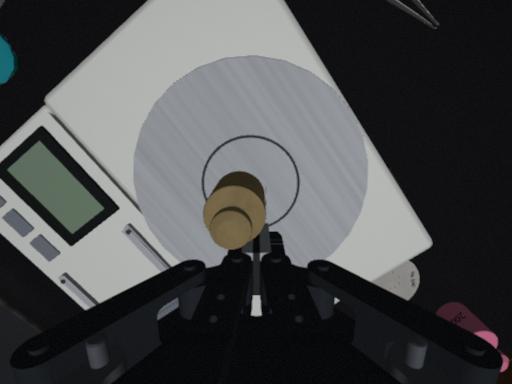

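The wrist view shows the weight's foot at about (237,190), inside the ring's left-front side but roughly 9 mm off centre. I'll push it once more along +x to centre it.

```bash
cat >> h.py <<'E'
from scipy.optimize import least_squares
def weight(B,p):
    p=p.astype(int)
    m=(B[...,2]>.066)&(B[...,2]<.092)&(np.hypot(B[...,0]-.043,B[...,1])<.06)&(p[...,0]-p[...,2]>15)
    q=B[m]
    f=least_squares(lambda a:np.hypot(q[:,0]-a[0],q[:,1]-a[1])-.0145,q[:,:2].mean(0),loss='soft_l1',f_scale=.001)
    return f.x,len(q)
E
python3 - <<'E'
import rig
from h import *
P=toB(rig.sense()['position'])[:2]; dd=np.array([.6,.8])
P-=dd*.012
rig.move_l(bw(*P,.088),feed=.08)
rig.move_l(bw(*P,.14),feed=.15)
p,_,B,s=snap(rig,"wrist","wrist3"); w,n=weight(B,p); print(w,n)
pc=np.array([.0432,.0003]); d=pc-w; L=np.linalg.norm(d); d/=L; ang=np.arctan2(d[1],d[0]); zt=ang-np.pi/2; print(L,np.degrees(ang))
s0=w-d*.036
rig.movep(bw(*s0,.14),ori(zt))
rig.move_l(bw(*s0,.088),feed=.1)
e=pc-d*.0250
r=rig.move_l(bw(*e,.088),feed=.03,until_force=8)
print(r,toB(rig.sense()['position']),rig.sense()['wrist_force'])
rig.move_l(bw(*(e-d*.012),.088),feed=.08)
rig.move_l(bw(*(e-d*.012),.15),feed=.15)
p,_,B,s=snap(rig,"wrist","wrist4"); print(weight(B,p),s['time_s'])
for n in("scene","side"):
    p,_,B,s=snap(rig,n,n+"4"); print(n,weight(B,p))
E
```

```text
[ 0.03439672 -0.00157408] 140
0.009000552304728876 12.017993283871954
False [ 0.0189347  -0.00491306  0.0879266 ] [-0.72705574 -1.44705398  0.42358626]
(array([0.04323742, 0.00101684]), 99) 9.7083
scene (array([0.04457589, 0.00250932]), 76)
side (array([0.04138837, 0.00431856]), 73)
```

View pics/wrist4.png

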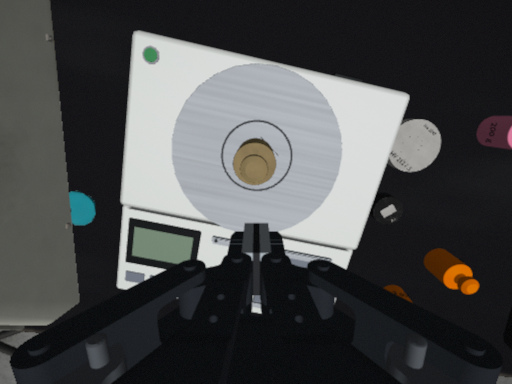

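The weight is now at (43.2, 1.0) mm, so its foot is centred in the ring (foot about (255,162), ring centre about (257,155)). Next is the cover.

```bash
python3 - <<'E'
import rig
from h import *
O=ori(0.)
rig.movep(bw(-.0725,-.075,.15),O)
rig.move_l(bw(-.0725,-.075,.075),feed=.12)
print(rig.sense()['wrist_force'])
r=rig.move_l(bw(-.0725,-.013,.075),feed=.05,until_force=7)
P=toB(rig.sense()['position']);print(r,P,rig.sense()['wrist_force'])
rig.move_l(bw(-.0725,P[1]-.008,.075),feed=.1)
rig.move_l(bw(-.0725,P[1]-.008,.13),feed=.2)
rig.movep(bw(-.0725,-.080,.13),O)
p,_,B,s=snap(rig,"wrist","wrist5"); print(s['time_s'],weight(B,p))
m=(B[...,2]>.0525)&(B[...,2]<.062)&(abs(B[...,0]+.0725)<.022)&(abs(B[...,1]+.02)<.04)
print("rib",m.sum(),B[m].mean(0),B[m].min(0),B[m].max(0))
m=(B[...,2]>.026)&(B[...,2]<.034)&(np.hypot(B[...,0]+.0725,B[...,1]+.06)<.022)
print("key",m.sum(),B[m].mean(0),B[m].min(0),B[m].max(0))
E
```

```text
[-0.30579495 -1.11871212  0.54243862]
True [-0.07258598 -0.01769404  0.07477283] [ 0.93291012 -0.98659336  0.68422038]
13.9 (array([0.04290088, 0.00086234]), 1283)
rib 498 [-0.07269728 -0.00464197  0.05733065] [-0.0908172  -0.00767174  0.05259399] [-0.05393171 -0.00183355  0.05954151]
key 942 [-0.07257776 -0.05996881  0.03008741] [-0.09437187 -0.08090257  0.0260049 ] [-0.05177256 -0.04097925  0.03290582]
```

View pics/wrist5.png

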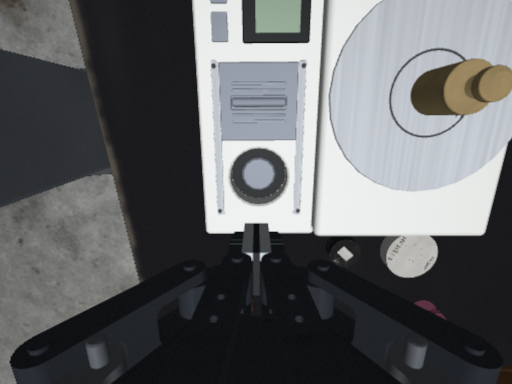

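The cover is open: the rib is at (259,102) and the key is visible at (259,174). Pressing the key now.

```bash
python3 - <<'E'
import rig
from h import *
O=ori(0.)
rig.move_l(bw(-.0725,-.060,.13),O,feed=.1)
rig.move_l(bw(-.0725,-.060,.060),feed=.12)
f0=rig.sense()['wrist_force'];print(f0)
r=rig.move_l(bw(-.0725,-.060,.045),feed=.012,until_force=9)
s=rig.sense();print(r,s['time_s'],toB(s['position']),s['wrist_force']-f0)
for i in range(5):
    rig.sleep(.1);s=rig.sense();print(toB(s['position']),s['wrist_force']-f0)
E
```

```text
[-0.48587334  0.69935874 -0.74379952]
True 15.8917 [-0.07235593 -0.05998082  0.05005337] [-0.50427303 -1.18875685  7.06145331]
[-0.07234478 -0.05998771  0.05007683] [-0.73571488  0.07994357  6.74913407]
[-0.07237255 -0.05999095  0.05005557] [-0.09972041  0.52747257  7.31288629]
[-0.07238451 -0.05997521  0.05007427] [-0.74839327 -1.09927443  6.820091  ]
[-0.07236819 -0.05996496  0.05007397] [-2.33009181e-03 -5.52146151e-01  6.06814341e+00]
[-0.07235282 -0.05998637  0.05005857] [-0.56054167 -0.70920472  8.24950608]
```

```bash
python3 - <<'E'
import rig
from h import *
P=rig.sense()['position']
r=rig.move_l(P-[0,0,.001],feed=.01,until_force=8)
s=rig.sense();print(r,s['time_s'],s['position'][2],s['wrist_force'])
rig.sleep(.6)
s=rig.sense();print(s['time_s'],s['position'][2],s['wrist_force'])
rig.move_l(bw(-.0725,-.060,.060),feed=.04)
rig.move_l(bw(-.0725,-.060,.13),feed=.15)
p,_,B,s=snap(rig,"wrist","wrist6"); print(s['time_s'],weight(B,p))
m=(B[...,2]>.02)&(B[...,2]<.034)&(np.hypot(B[...,0]+.0725,B[...,1]+.06)<.012)
print("key",m.sum(),np.median(B[m],0))
# cover shut
O=ori(0.)
rig.movep(bw(-.0725,.018,.13),O)
rig.move_l(bw(-.0725,.018,.075),feed=.12)
print(rig.sense()['wrist_force'])
r=rig.move_l(bw(-.0725,-.051,.075),feed=.05,until_force=8)
s=rig.sense();P=toB(s['position']);print(r,s['time_s'],P,s['wrist_force'])
E
```

```text
False 16.6417 0.04996553145808376 [-2.54003453  0.2458746  12.69154965]
17.2417 0.04997915353896678 [-2.43773863  0.54232305 12.47366161]
18.2833 (array([0.0428807 , 0.00087053]), 1122)
key 590 [-0.07255507 -0.05981873  0.03076759]
[0.34068336 0.07173885 0.61526175]
True 20.5333 [-0.0725291  -0.04582036  0.07479341] [1.26202709 1.56433547 0.89466608]
```

```bash
python3 - <<'E'
import rig
from h import *
O=ori(0.)
r=rig.move_l(bw(-.0725,-.0495,.075),feed=.02,until_force=10)
s=rig.sense();P=toB(s['position']);print(r,P,s['wrist_force'])
rig.move_l(bw(-.0725,P[1]+.012,.075),feed=.08)
rig.move_l(bw(-.0725,P[1]+.012,.16),feed=.2)
rig.movep(bw(-.03,-.06,.24),O)
p,_,B,s=snap(rig,"wrist","wrist7"); print(s['time_s'],weight(B,p),s['wrist_force'])
m=(B[...,2]>.0525)&(B[...,2]<.062)&(abs(B[...,0]+.0725)<.022)&(abs(B[...,1]+.05)<.03)
print("rib",m.sum(),B[m].mean(0),B[m].min(0),B[m].max(0))
E
```

```text
True [-0.07283557 -0.04590804  0.07457812] [-0.08433322  1.77312998  1.19049502]
22.1083 (array([0.04280553, 0.00105235]), 133) [-1.21908816 -0.17019733 -0.92078434]
rib 159 [-0.07215749 -0.05970234  0.05715626] [-0.09123552 -0.06244545  0.05429482] [-0.05402829 -0.0573144   0.05926753]
```

View pics/wrist7.png

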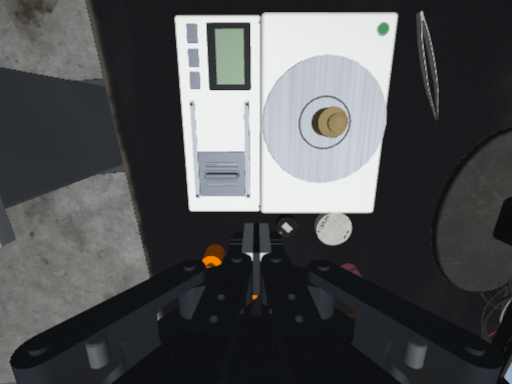

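The cover is fully shut with the rib at (222,174), which is y = −59.7 mm. The weight is upright in the ring at (328,122), and the puck and block have not moved. Handing in.

```bash
python3 -c "
import rig
rig.finish_job()"
```

```text
the job is handed in; nothing more can be done
```

The balance job is finished and handed in; the last check was at 22.1 s on the robot's clock, against a limit of 67 s.

- **Weight:** I slid it into the ring with the side of the shut fingers. The first push left it about 9 mm off centre, so I gave it a second short push. It now stands upright about 1 mm from the pan centre, against a margin of about 12.5 mm. After the second push, the scene and side cameras put it 3 and 5 mm off, which is still inside the ring.
- **Cover opened:** I pushed it until the force rose at its end stop. The camera put the rib within about 1 mm of the fully open position.
- **Key:** I pressed it to its stop and held it there for about 1.3 s. The fingertip reached about 25 mm above the bench and pushed with up to about 13 N. Afterwards the key top measured 30.8 mm, so it came back up.
- **Cover shut:** I pushed it to its stop twice. The rib measured y = −59.7 mm, against −60 mm when fully shut.
- **Other things on the bench:** My moves stayed over the balance and I touched nothing else. In the last picture the puck and block looked unmoved. I didn't re-measure them, the loupe or the look-alikes.

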